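# Set up the table easel and stand the canvas on it

## Robot

A 7-joint arm with a two-finger parallel gripper is mounted at the origin on the work surface. World frame = base frame: x ahead of the robot, y to its left, z up, the work surface at z = 0. Lengths are in m, angles in rad, forces in N, time in s.
With the tool pointing down it reaches from about 0.425 to 0.925 m from the base axis. Payload 6.8 kg.
Tool frame: the origin (TCP) lies at the very end of the fingers, on their centre line; the grasp point (between the pads) lies bot.grip_point_offset behind it (bot.grip_point_offset is the distance from the TCP to the grasp point, in m); z points along the fingers, y is the line along which they close (so a half turn about z gives the same grasp; the last joint's range is limited). The gripper opens to 85 mm and grips with 20 to 120 N. Pads are 22 mm wide; open, the fingers measure 114 mm over their backs; the gripper's body (76 mm by 85 mm) begins 54 mm behind the grasp point. The pads swing forward as they close: fully open they stand 13 mm farther back than shut.
Start: joints at [-1.415, 0.477, 0.022, 1.555, -0.011, 1.109, -0.083], TCP at [0.176, 0.652, 0.231] pointing down, gripper open.
Joint ranges: [-2.96, 2.96], [-0.34, 2.1], [-1.41, 1.46], [0.24, 2.44], [-1.37, 4.51], [0.17, 1.92], [-2.96, 2.96]. Speed limits (rad/s): [2.39, 2.39, 3.14, 3.14, 3.14, 3.14, 3.14].

## Interface

Orientations are given as a unit quaternion [w, x, y, z].
In Python, from station import bot, imaging gives the robot as it stands. The module is installed in compiled form; this text tells all that it offers.
- The arm moves only by the tool carry_out, never from a script. Its argument "targets" is one flat list of numbers, 5 for each row, row after row: the closure in counts, from 0 (fully open) to 255 (shut), then the shift along the world's x, y, z in mm, then the turn about the world's z in degrees. A call has 1 to 20 rows; each row shifts and turns the commanded pose from where the row before left it; what a row does not reach is not made up. A row lasts 1/10 s, in which the tool goes at most 50 mm and 8.59 degrees, less where a joint would pass 70% of its speed; a pose out of reach is approached as far as the arm can. A call is refused whole if a number of a shift passes 50 or a number of a turn 8.59, either way. A call with a gripper value outside its range is refused whole. The fingers move at their own pace and stop on an object; "newtons" is the grip in N (left out, the last holds). Time passes only in rows, so rows that do not move let the fingers close. It gives the time, the measured TCP pose, the force, the opening and the grip force at its end, in the units of the state.
- bot.get_obs(): the state, without advancing time (a new reading comes with each control period).
- imaging.read_camera(name): name is "scene" or "top" or "wrist"; returns a dict with "frame" (400x640x3 uint8, red, green, blue), "fov_y" (degrees; the focal length in pixels is half the picture's height over the tangent of half this angle, whatever the lens; pixels are square), "cx", "cy" (the principal point, pixels), "pose" (4x4, takes a point from camera to world coordinates); the wrist camera has in their place "tool_from_camera" (4x4, takes a point from camera to tool coordinates, whose origin is the TCP and whose axes are the flange's). Camera axes: x right, y up, looking along -z (the intrinsics and any distortion apply to the point x, -y, -z); pixel columns grow to the right and rows downward; lengths in m; the calibration is good to about 2 mm. A picture is of the moment at which its call begins: read the wrist's pose just before it. There is no depth.
- bot.hand_in(): hands the job in; it is judged then, once.
The state is a dict: "t": time; "q": joint angles; "joint_vel": joint speeds; "joint_torque": joint torques, N m; "eef_pos": TCP position; "tool_rot": TCP orientation; "contact_force": force on the tool from outside, world axes, zero at the start; "torque": the same for the moment, N m; "gripper_width": opening from 0.0 (shut) to 1.0 (fully open); "grasp_force": force on a finger pad.
Only numpy, scipy, OpenCV 4.12 (cv2) and the standard library are available. Lean on these libraries where they do the work, as an engineer would, in place of code of your own. Each camera call takes 0.05 s, during which the arm holds its last target. There are 200 camera calls.

## Task

Push the easel's sprung stand from its forward stop over its centre until it snaps back onto its rear stop, then press it firmly against that stop (about 12 to 15 N, held for a second) to bed it in, never putting more than 20 N on the easel. Then take the tallest canvas out of the rack and set it down on the easel's ledge, in the middle, leaning back against the stand, and let go; leave everything else where it is.

Things in the scene. Friction and masses are not known exactly. Their poses are not given: they have to be found in the camera images.
- easel: Fixed wooden table easel. Origin: centre of the underside of its base slab (200 mm along x, 170 along y, 20 high). Its x axis points from the front lip to the back (away from the robot, give or take its yaw), z up.
- ledge (a point): Middle of the ledge, on the slab's top 20 mm up (easel x -9, y 0 mm). The ledge runs from the front lip (12 mm thick, x -42 to -30 mm of the easel, top 36 mm up, full width) to the foot of the stand (front x 14 mm, 30 mm up); dark hinge cheeks stand behind that (front x 21, top 45 mm up, y +-25 to 39 mm).
- stand: Aluminium T-shaped stand, 8 mm thick, hinged on the easel. Origin on the hinge axis (easel x 20, z 35 mm, axis along y); z runs along it to its free end. Stem 44 mm wide, cross rail 110 mm wide from 76 to 100 mm. It swings between two nearly rigid stops: 0.65 rad forward of vertical (over the ledge, where it starts) and 0.3 rad back.
- stand_top (a point): Middle of the stand's free end, 100 mm from its hinge; easel x -40 mm at the forward stop, 50 at the rear. A spring drives it away from its centre, 0.1 rad forward of vertical: 7 N square to it at the free end starts it, it holds 4 N at the rear. Push along its arc, up and over: rubbing can double the force, and a level push jams. Past the centre it runs ahead, damped.
- rack: Fixed plywood rack, 164 mm along x, 140 along y, floor 10 mm high; three slots across it (along y), centred at x -52, 0 and 52 mm, each 21 mm wide between 5 mm plates that reach 65 mm high; open at the top. Origin: centre of the underside, z up.
- canvas: The tallest canvas in the rack, to be put on the easel: rigid board with cream faces, 16 mm thick (x), 120 wide (y), 160 tall (z), 0.1 to 0.2 kg; stands upright in one of the slots, loose by a few mm. Origin: centre of its lower edge face.
- small_a: Smaller canvas 16 x 110 x 85 mm in another slot; origin at the centre of its lower edge face. Leave.
- small_b: Smallest canvas 16 x 96 x 70 mm in another slot; origin as above. Leave.
- tub: White tub, 84 mm wide, 60 high, between easel and rack; origin under its centre. Leave.
- paint_jar: Jar, 56 mm wide, 75 high, between easel and rack; origin under its centre. Leave.
- tape: Roll of tape lying flat, 90 mm wide, 24 high; origin under its centre. Leave.
- glue: White bottle, 48 mm wide, 140 high; origin under its centre. Leave.
- brush: Brush lying on the table. Leave.

How it is judged:
On the way:
1. the stand has snapped over and is pressed against its rear stop with at least 9 N for 0.5 s (x of stand_top in the frame of easel above 0.043 m and contact force between the fingers and stand above 9 N), for 0.5 s.
At the end, for the whole second after the job is handed in: Stand on its rear stop (free end over 43 mm behind the easel's origin); canvas on its lower edge on the ledge, between lip and hinge, within 35 mm of the middle and 0.2 rad of parallel, leaning 0.15 to 0.55 rad against the stand, at rest, released (x of stand_top in the frame of easel above 0.043 m and x of canvas in the frame of easel between -0.03 and 0.014 m and y of canvas in the frame of easel between -0.035 and 0.035 m and z of canvas in the frame of easel between 0.016 and 0.032 m and angle between canvas's own z axis and vertical between 0.15 and 0.55 rad and angle between the y axis of canvas and the y axis of easel, either way round below 0.2 rad and contact force between canvas and stand above 0.05 N and linear speed of canvas below 0.02 m/s); the robot touches nothing.
It fails at once if more than 20 N is put on the easel or its stand by the robot (contact force between any of the fingers, the arm and easel above 20 N).
It fails at once if the canvas falls over (angle between canvas's own z axis and vertical above 0.9 rad).
It fails at once if a bystander is disturbed (moved more than 30 mm) (distance of any of small_a, small_b, tub, paint_jar, tape, glue, brush from where it was at the start of the episode above 0.03 m).
It also fails if it takes over 69 s, if anything falls off the work surface, if the arm or the gripper's body presses on something with over 40 N, if the wrist force passes 120 N, or if a joint passes its speed limit or range.

## Working session

There is one attempt and no reset: what is moved stays moved. The work goes in short steps, Python scripts to look and compute and a tool call to move; the robot and the scene stay as the last step left them, time stands still between calls to the robot, and variables do not carry over. Pictures are saved under pics/ and viewed, at most 10 in all, crops included, and the job is handed in when it is done.

Besides the shell and the picture viewer there is one more tool, called after "Request:" by a JSON object that holds its "method" and its "body". carry_out: Moves the arm, as the interface text tells. Its arguments: {"type":"object","properties":{"targets":{"type":"array","items":{"type":"number"}},"newtons":{"type":"number"}},"required":["targets"]}

```bash
mkdir -p pics
python3 - <<'E'
from station import bot, imaging
import cv2, numpy as np
np.set_printoptions(precision=4,suppress=True)
o=bot.get_obs(); print({k:o[k] for k in('t','eef_pos','tool_rot','contact_force','gripper_width')}, bot.grip_point_offset)
for n in('scene','top'):
    c=imaging.read_camera(n); cv2.imwrite(f'pics/{n}0.png',c['frame'][:,:,::-1])
    print(n,{k:v for k,v in c.items() if k!='frame'})
E
```

```text
{'t': 0.0, 'eef_pos': array([0.1759, 0.6511, 0.2303]), 'tool_rot': array([-0.    ,  0.1315,  0.9913, -0.0009]), 'contact_force': array([ 0.2122, -0.7521, -0.2667]), 'gripper_width': 1.0000071227452598} 0.0187
scene {'fov_y': 51.99702825349349, 'cx': 315.42604343351474, 'cy': 196.45932950688115, 'pose': array([[-0.5426, -0.5098,  0.6676,  1.2297],
       [ 0.84  , -0.3225,  0.4364,  0.4018],
       [-0.0071,  0.7976,  0.6032,  0.6797],
       [ 0.    ,  0.    ,  0.    ,  1.    ]])}
top {'fov_y': 57.697779579146335, 'cx': 316.4639629071914, 'cy': 202.7062268344013, 'pose': array([[-0.0221,  0.9829, -0.1831,  0.4856],
       [-0.9995, -0.026 , -0.0193, -0.0134],
       [-0.0237,  0.1825,  0.9829,  0.7558],
       [ 0.    ,  0.    ,  0.    ,  1.    ]])}
```

View pics/scene0.png

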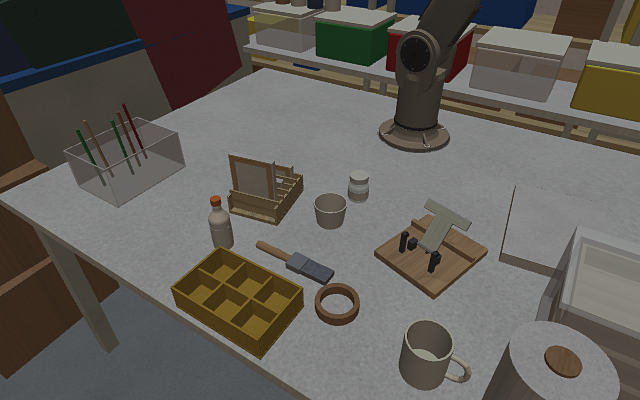

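View pics/top0.png

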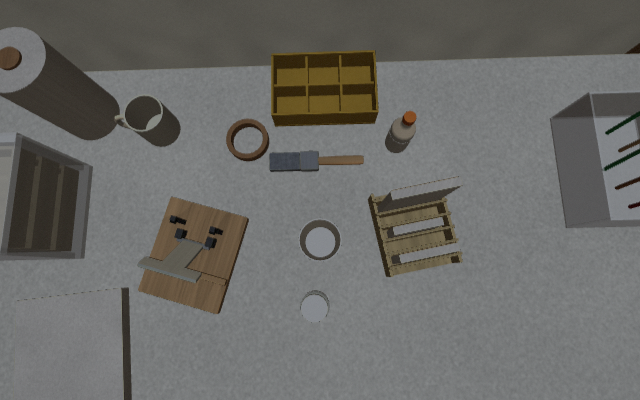

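The scene view shows the easel at about (432,250) and the rack at (265,195). The top view shows the easel at (195,255), the rack at (417,235), the tub at (320,240) and the jar at (314,307). The tall canvas is in the farthest-x slot. Next I'll enlarge both.

Run:
```python
import cv2, numpy as np
t=cv2.imread('pics/top0.png'); s=cv2.imread('pics/scene0.png')
a=cv2.resize(t[190:320,130:260],(520,520),interpolation=cv2.INTER_CUBIC)
b=cv2.resize(t[170:285,362:472],(440,460),interpolation=cv2.INTER_CUBIC)
c=cv2.resize(s[190:300,370:490],(480,440),interpolation=cv2.INTER_CUBIC)
cv2.imwrite('pics/a.png',cv2.convertScaleAbs(np.hstack([a[:,:],np.zeros((520,4,3),np.uint8)]),alpha=1.6))
d=np.zeros((560,800,3),np.uint8)
d[:460,:440]=b
e=cv2.resize(s[145:225,220:310],(360,320),interpolation=cv2.INTER_CUBIC); d[:320,440:]=e
d=cv2.convertScaleAbs(d,alpha=1.6)
cv2.imwrite('pics/b.png',d)
```

```text
(no output)
```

View pics/a.png

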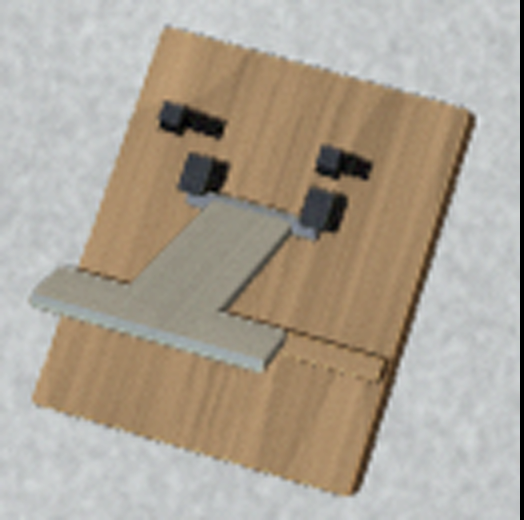

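View pics/b.png

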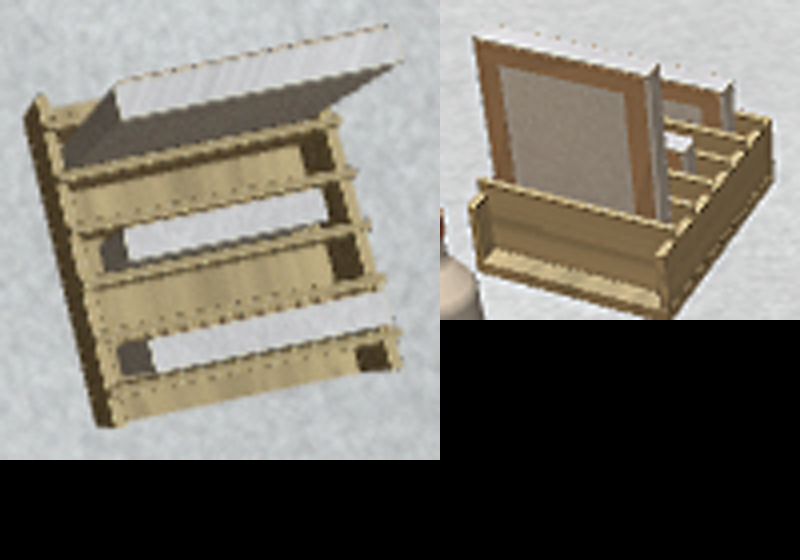

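```bash
cat > h.py <<'E'
import numpy as np
from station import bot, imaging
np.set_printoptions(precision=4,suppress=True)
def ray(c,uv):
    f=200/np.tan(np.radians(c['fov_y']/2)); P=c['pose']
    d=P[:3,:3]@np.array([(uv[0]-c['cx'])/f,-(uv[1]-c['cy'])/f,-1]); return P[:3,3],d/np.linalg.norm(d)
def plane(c,uv,z):
    o,d=ray(c,uv); return o+d*(z-o[2])/d[2]
def tri(c1,a,c2,b):
    (o1,d1),(o2,d2)=ray(c1,a),ray(c2,b)
    s=np.linalg.lstsq(np.c_[d1,-d2],o2-o1,rcond=None)[0]
    p,q=o1+s[0]*d1,o2+s[1]*d2; return (p+q)/2,np.linalg.norm(p-q)
E
python3 - <<'E'
from h import *
T=imaging.read_camera('top');S=imaging.read_camera('scene')
k=lambda L,ox,oy:[(x/4+ox,y/4+oy) for x,y in L]
E=np.array([plane(T,u,.02)[:2] for u in k([(168,27),(472,115),(352,493),(36,403)],130,190)])
print('easel corners',E,'ctr',E.mean(0)); 
ax=(E[0]+E[1]-E[2]-E[3])/2; ay=(E[0]+E[3]-E[1]-E[2])/2
print('lens',np.linalg.norm(ax),np.linalg.norm(ay),'yaw',np.degrees([np.arctan2(ax[1],ax[0]),np.arctan2(-ay[0],ay[1])]))
E2=[plane(S,u,.02)[:2] for u in [(375,252),(487,249),(433,295),(433,205)]]; print('scene easel corners rough',np.array(E2))
C=np.array([plane(T,u,.17)[:2] for u in k([(118,80),(385,25),(401,60),(122,119)],362,170)])
print('canvas',C,'ctr',C.mean(0)); ax=(C[0]+C[1]-C[2]-C[3])/2; ay=(C[0]+C[3]-C[1]-C[2])/2
print(np.linalg.norm(ax),np.linalg.norm(ay),np.degrees([np.arctan2(-ay[0],ay[1])]))
for a,b in (((362+118/4,170+20),(272,164.5)),((362+385/4,170+25/4),(228.75,154.5))): print('tri',tri(T,a,S,b))
a=k([(118,80),(385,25),(401,60),(122,119)],362,170)
print('swap',tri(T,a[0],S,(272,164.5)),tri(T,a[1],S,(228.75,154.5)),tri(T,a[3],S,(275,161.25)))
print('glue',plane(T,(409,118),.14),plane(T,(400,140),.07),'tub',plane(T,(320,240),.0),'jar',plane(T,(314,307),.075))
# stand rail free end lower/front edge ends
print('rail', [plane(T,u,.113) for u in k([(30,303),(263,369)],130,190)])
E
```

```text
easel corners [[0.6432 0.3024]
 [0.5928 0.1424]
 [0.407  0.1992]
 [0.4533 0.359 ]] ctr [0.5241 0.2508]
lens 0.1962466257381801 0.16707844696923765 yaw [-16.809  -16.8316]
scene easel corners rough [[0.6023 0.1511]
 [0.4574 0.3611]
 [0.6496 0.304 ]
 [0.3677 0.2014]]
canvas [[ 0.6126 -0.1258]
 [ 0.6328 -0.2366]
 [ 0.6179 -0.2417]
 [ 0.5963 -0.1264]] ctr [ 0.6149 -0.1826]
0.01591497562679054 0.11499205293799561 [10.4608]
tri (array([ 0.6122, -0.1244,  0.166 ]), np.float64(0.004921162389165021))
tri (array([ 0.6331, -0.237 ,  0.1669]), np.float64(0.0015553267098428565))
swap (array([ 0.6122, -0.1244,  0.166 ]), np.float64(0.004921162389165021)) (array([ 0.6331, -0.237 ,  0.1669]), np.float64(0.0015553267098428565)) (array([ 0.5965, -0.1262,  0.1655]), np.float64(0.002502938172976102))
glue [ 0.7502 -0.1706  0.14  ] [ 0.7348 -0.1677  0.07  ] tub [ 0.5473 -0.0042  0.    ] jar [0.4204 0.0086 0.075 ]
rail [array([0.5005, 0.3176, 0.113 ]), array([0.4698, 0.2128, 0.113 ])]
```

Request:
{"method": "carry_out", "body": {"targets": [255,19,-27,0,-1.7,255,19,-27,0,0,255,19,-27,0,0,255,19,-27,0,0,255,19,-27,0,0,255,19,-27,0,0,255,19,-27,0,0,255,20,-27,0,0,255,20,-27,0,0,255,20,-27,0,0,255,20,-27,0,0,255,20,-27,0,0,255,19,-27,0,0,255,19,-26,0,0,255,0,0,-34,0,255,0,0,-34,0,255,0,0,-34,0,255,0,0,-34,0,255,0,0,0,0], "newtons": 40}}

```text
t: 2.1
eef_pos: [0.4442, 0.2727, 0.0916]
tool_rot: [-0.003, 0.146, 0.989, -0.003]
contact_force: [0.4, 0.0, -0.5]
gripper_width: 0.001
grasp_force: 0.0
```

Request:
{"method": "carry_out", "body": {"targets": [255,9.6,-2.9,0,0,255,9.6,-2.9,0,0,255,1.9,-0.6,0,0,255,1.9,-0.6,0,0,255,0,0,0,0,255,0,0,0,0]}}

```text
t: 2.7
eef_pos: [0.4699, 0.2679, 0.0957]
tool_rot: [0.0, 0.146, 0.989, 0.0]
contact_force: [-0.6, -0.1, -0.1]
gripper_width: 0.001
grasp_force: 0.0
```

Run:
```python
from h import *
import cv2
S=imaging.read_camera('scene')['frame'];T=imaging.read_camera('top')['frame']
a=cv2.resize(S[150:300,370:490],(400,500));b=cv2.resize(T[190:320,130:260],(400,500))
cv2.imwrite('pics/c.png',cv2.convertScaleAbs(np.hstack([a,b])[:,:,::-1],alpha=1.5))
```

```text
(no output)
```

View pics/c.png

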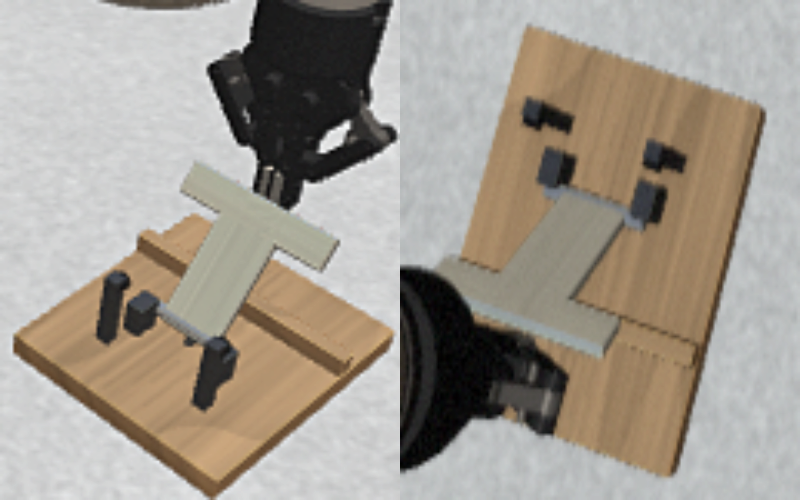

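The fingers are just in front of the middle of the rail's free end (scene crop at about (272,185)), with no contact yet. I'll start pushing along the arc in small steps.

Request:
{"method": "carry_out", "body": {"targets": [255,0.8,-0.2,0.6,0,255,0.8,-0.2,0.6,0,255,0.8,-0.2,0.6,0,255,0.8,-0.2,0.6,0,255,0.8,-0.2,0.6,0]}}

```text
t: 3.3
eef_pos: [0.4721, 0.267, 0.0975]
tool_rot: [-0.002, 0.146, 0.989, -0.001]
contact_force: [-6.1, 2.1, -4.2]
gripper_width: -0.003
grasp_force: 2.8
```

Request:
{"method": "carry_out", "body": {"targets": [255,0.8,-0.2,0.6,0,255,0.8,-0.2,0.6,0]}}

```text
t: 3.5
eef_pos: [0.4734, 0.2665, 0.0986]
tool_rot: [-0.002, 0.146, 0.989, -0.001]
contact_force: [-5.4, 3.1, -4.3]
gripper_width: -0.003
grasp_force: 2.9
```

Request:
{"method": "carry_out", "body": {"targets": [255,1.2,-0.4,0.8,0,255,1.2,-0.4,0.8,0,255,1.2,-0.4,0.8,0,255,1.2,-0.4,0.8,0,255,1.2,-0.4,0.8,0]}}

```text
t: 4.0
eef_pos: [0.4793, 0.2648, 0.1029]
tool_rot: [-0.002, 0.146, 0.989, -0.001]
contact_force: [-6.4, 2.1, -0.4]
gripper_width: 0.005
grasp_force: 3.4
```

Request:
{"method": "carry_out", "body": {"targets": [255,1.7,-0.5,1.1,0,255,1.7,-0.5,1.1,0,255,1.7,-0.5,1.0,0,255,1.7,-0.5,1.0,0,255,1.7,-0.5,0.9,0,255,1.7,-0.5,0.9,0]}}

```text
t: 4.6
eef_pos: [0.4902, 0.2616, 0.1093]
tool_rot: [-0.001, 0.146, 0.989, -0.0]
contact_force: [-6.1, 0.9, 1.9]
gripper_width: -0.002
grasp_force: 3.0
```

Request:
{"method": "carry_out", "body": {"targets": [255,1.7,-0.5,1.0,0,255,1.7,-0.5,1.0,0,255,1.7,-0.5,0.9,0,255,1.7,-0.5,0.9,0,255,1.7,-0.5,0.8,0,255,1.7,-0.5,0.8,0,255,1.8,-0.5,0.7,0,255,1.8,-0.5,0.6,0]}}

```text
t: 5.4
eef_pos: [0.506, 0.257, 0.1162]
tool_rot: [0.0, 0.146, 0.989, -0.0]
contact_force: [-1.9, -0.7, -1.1]
gripper_width: -0.004
grasp_force: 1.0
```

Request:
{"method": "carry_out", "body": {"targets": [255,1.9,-0.6,0.5,0,255,1.9,-0.6,0.4,0,255,1.9,-0.6,0.4,0,255,1.9,-0.6,0.3,0,255,1.9,-0.6,0.2,0,255,1.9,-0.6,0.2,0,255,1.9,-0.6,0,0,255,1.9,-0.6,0,0,255,1.9,-0.6,0,0]}}

```text
t: 6.3
eef_pos: [0.5232, 0.2519, 0.1183]
tool_rot: [0.0, 0.146, 0.989, 0.0]
contact_force: [0.2, 0.1, -0.0]
gripper_width: -0.001
grasp_force: 0.0
```

Request:
{"method": "carry_out", "body": {"targets": [255,3.8,-1.2,0,0,255,3.8,-1.2,0,0,255,3.8,-1.2,0,0,255,3.8,-1.2,0,0,255,3.8,-1.2,0,0,255,1.9,-0.6,0,0,255,1,-0.3,0,0,255,1,-0.3,0,0]}}

```text
t: 7.1
eef_pos: [0.5456, 0.2447, 0.1182]
tool_rot: [-0.0, 0.146, 0.989, 0.0]
contact_force: [-0.2, -0.4, -1.0]
gripper_width: 0.002
grasp_force: 0.0
```

Request:
{"method": "carry_out", "body": {"targets": [255,1,-0.3,0,0,255,1,-0.3,0,0,255,1,-0.3,0,0,255,1,-0.3,0,0,255,0,0,0,0]}}

```text
t: 7.6
eef_pos: [0.5497, 0.2434, 0.1182]
tool_rot: [0.0, 0.146, 0.989, 0.0]
contact_force: [-0.3, 0.4, -0.3]
gripper_width: -0.001
grasp_force: 0.0
```

Request:
{"method": "carry_out", "body": {"targets": [255,0.5,-0.1,0,0,255,0.5,-0.2,0,0,255,0,0,0,0]}}

```text
t: 7.9
eef_pos: [0.5507, 0.2431, 0.1182]
tool_rot: [0.0, 0.146, 0.989, 0.0]
contact_force: [-0.4, 0.4, 0.0]
gripper_width: -0.001
grasp_force: 0.0
```

Request:
{"method": "carry_out", "body": {"targets": [255,0.5,-0.1,0,0,255,0.5,-0.2,0,0,255,0,0,0,0]}}

```text
t: 8.2
eef_pos: [0.5517, 0.2428, 0.1182]
tool_rot: [0.0, 0.146, 0.989, 0.0]
contact_force: [-0.8, 0.2, 0.3]
gripper_width: -0.0
grasp_force: 0.0
```

Request:
{"method": "carry_out", "body": {"targets": [255,0.5,-0.1,0,0,255,0.5,-0.2,0,0,255,0,0,0,0]}}

```text
t: 8.5
eef_pos: [0.5527, 0.2425, 0.1182]
tool_rot: [0.0, 0.146, 0.989, 0.0]
contact_force: [-0.3, 0.2, 0.6]
gripper_width: -0.005
grasp_force: 0.0
```

Request:
{"method": "carry_out", "body": {"targets": [255,0.5,-0.1,0,0,255,0,0,0,0]}}

```text
t: 8.7
eef_pos: [0.5532, 0.2425, 0.1182]
tool_rot: [0.0, 0.146, 0.989, 0.0]
contact_force: [-0.2, -0.4, -0.9]
gripper_width: -0.001
grasp_force: 0.0
```

Request:
{"method": "carry_out", "body": {"targets": [255,0.5,-0.2,0,0,255,0,0,0,0]}}

```text
t: 8.9
eef_pos: [0.5537, 0.2422, 0.1182]
tool_rot: [-0.0, 0.146, 0.989, -0.0]
contact_force: [0.0, 0.1, -0.3]
gripper_width: -0.002
grasp_force: 0.0
```

Request:
{"method": "carry_out", "body": {"targets": [255,0.5,-0.1,0,0,255,0.5,-0.2,0,0,255,0,0,0,0]}}

```text
t: 9.2
eef_pos: [0.554, 0.2422, 0.1181]
tool_rot: [-0.001, 0.146, 0.989, -0.0]
contact_force: [-2.1, 0.4, 1.8]
gripper_width: -0.0
grasp_force: 1.6
```

Request:
{"method": "carry_out", "body": {"targets": [255,0.5,-0.1,0,0,255,0.5,-0.2,0,0,255,0,0,0,0]}}

```text
t: 9.5
eef_pos: [0.5541, 0.2421, 0.1181]
tool_rot: [-0.001, 0.146, 0.989, -0.0]
contact_force: [-6.1, 0.4, 2.3]
gripper_width: -0.001
grasp_force: 3.6
```

Request:
{"method": "carry_out", "body": {"targets": [255,0.5,-0.2,0,0,255,0,0,0,0]}}

```text
t: 9.7
eef_pos: [0.5542, 0.2421, 0.118]
tool_rot: [-0.002, 0.146, 0.989, -0.0]
contact_force: [-7.4, 1.6, 5.1]
gripper_width: -0.003
grasp_force: 4.3
```

Request:
{"method": "carry_out", "body": {"targets": [255,0.5,-0.1,0,0,255,0,0,0,0]}}

```text
t: 9.9
eef_pos: [0.5542, 0.2421, 0.118]
tool_rot: [-0.002, 0.146, 0.989, -0.0]
contact_force: [-8.5, 0.7, 5.8]
gripper_width: -0.005
grasp_force: 5.1
```

Request:
{"method": "carry_out", "body": {"targets": [255,0.5,-0.1,0,0,255,0.3,-0.1,0,0,255,0,0,0,0]}}

```text
t: 10.2
eef_pos: [0.5543, 0.2421, 0.118]
tool_rot: [-0.003, 0.146, 0.989, -0.0]
contact_force: [-11.4, 1.4, 7.0]
gripper_width: -0.004
grasp_force: 6.3
```

Request:
{"method": "carry_out", "body": {"targets": [255,0,0,0,0,255,0,0,0,0,255,0,0,0,0,255,0,0,0,0,255,0,0,0,0,255,0,0,0,0]}}

```text
t: 10.8
eef_pos: [0.5543, 0.2421, 0.118]
tool_rot: [-0.003, 0.145, 0.989, -0.0]
contact_force: [-11.0, 0.8, 7.2]
gripper_width: 0.001
grasp_force: 6.3
```

Request:
{"method": "carry_out", "body": {"targets": [255,0,0,0,0,255,0,0,0,0,255,0,0,0,0,255,0,0,0,0,255,0,0,0,0,255,-5,1,0,0,255,-12,4,0,0,255,-17,5,0,0,255,0,0,35,0,255,0,0,35,0,255,0,0,35,0,0,0,0,30,0,0,0,0,0,0]}}

```text
t: 12.1
eef_pos: [0.5258, 0.2523, 0.258]
tool_rot: [0.004, 0.146, 0.989, 0.003]
contact_force: [0.4, 0.2, -0.1]
gripper_width: 0.333
grasp_force: 0.0
```

Request:
{"method": "carry_out", "body": {"targets": [0,6,-29,0,-5.7,0,6,-29,0,-5.7,0,6,-29,0,-5.7,0,6,-29,0,-5.7,0,6,-29,0,-5.7,0,6,-29,0,-5.7,0,6,-29,0,-5.7,0,6,-29,0,-5.7,0,6,-29,0,-5.7,0,6,-29,0,-5.7,0,6,-29,0,-5.7,0,6,-29,0,0,0,6,-29,0,0,0,6,-29,0,0,0,5,-29,0,0,0,0,0,0,0,0,0,0,0,0,0,0,0,0,0]}}

```text
t: 13.9
eef_pos: [0.6124, -0.1823, 0.2526]
tool_rot: [-0.0, 0.639, 0.769, 0.0]
contact_force: [0.6, 0.6, -0.4]
gripper_width: 1.002
grasp_force: 0.0
```

Run:
```python
from h import *
import cv2
o=bot.get_obs(); W=imaging.read_camera('wrist'); print(o['eef_pos'],o['tool_rot'],o['q'],{k:v for k,v in W.items() if k!='frame'})
S=imaging.read_camera('scene')['frame']
cv2.imwrite('pics/d.png',cv2.convertScaleAbs(np.vstack([W['frame'],np.hstack([cv2.resize(S[180:300,370:490],(200,200)),np.zeros((200,440,3),np.uint8)])])[:,:,::-1],alpha=1.5))
```

```text
[ 0.6124 -0.1823  0.2526] [-0.0005  0.639   0.7692  0.0001] [-0.2196  0.4422  0.5706  1.6523 -0.2599  1.1243  0.605 ] {'fov_y': 60.152239355093535, 'cx': 318.93024952388646, 'cy': 198.51375858682843, 'tool_from_camera': array([[ 0.0008,  0.9652,  0.2614,  0.0651],
       [ 1.    , -0.0008, -0.0003,  0.0001],
       [-0.0001,  0.2614, -0.9652, -0.1424],
       [ 0.    ,  0.    ,  0.    ,  1.    ]])}
```

View pics/d.png

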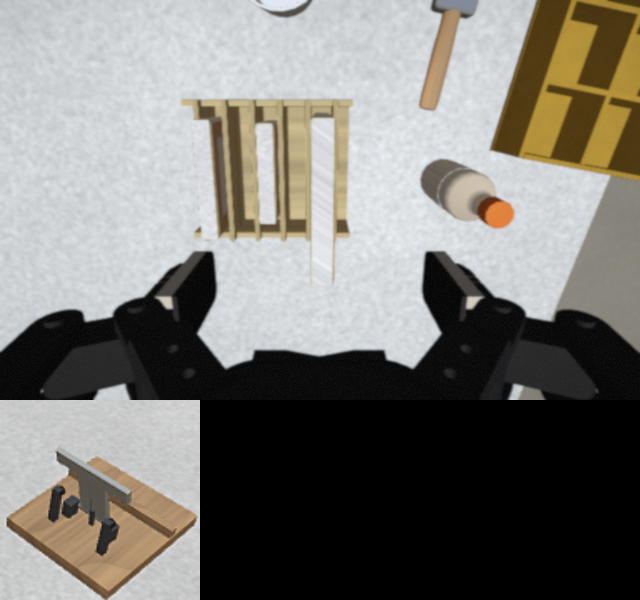

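The wrist view shows the tall canvas's top face from (322,118) to (322,283), between the open fingers and parallel to the rack. The scene inset shows the stand on its rear stop.

Run:
```python
from h import *
from scipy.spatial.transform import Rotation as R
o=bot.get_obs(); W=imaging.read_camera('wrist'); q=o['tool_rot']
M=np.eye(4); M[:3,:3]=R.from_quat([*q[1:],q[0]]).as_matrix(); M[:3,3]=o['eef_pos']; W['pose']=M@W['tool_from_camera']
P=np.array([plane(W,u,.17)[:2] for u in [(310.5,118),(334,118),(333.5,283),(311.5,283)]])
print(P,P.mean(0)); l=(P[0]+P[1]-P[2]-P[3])/2
print(np.linalg.norm(l),np.degrees(np.arctan2(-l[0],l[1])), np.linalg.norm(P[0]-P[1]))
print('tool y deg',np.degrees(np.arctan2(M[1,1],M[0,1])))
```

```text
[[ 0.5968 -0.1269]
 [ 0.6115 -0.1242]
 [ 0.634  -0.2383]
 [ 0.6183 -0.2413]] [ 0.6152 -0.1827]
0.11635754463112337 10.889277232709947 0.014942582643879342
tool y deg 10.608854053432148
```

Request:
{"method": "carry_out", "body": {"targets": [0,2.8,-0.4,-30,0,0,0,0,-30,0,0,0,0,-30,0,0,0,0,-28,0,0,0,0,0,0,255,0,0,0,0,255,0,0,0,0,255,0,0,0,0,255,0,0,0,0,255,0,0,0,0,255,0,0,0,0,255,0,0,0,0,255,0,0,0,0,255,0,0,0,0,255,0,0,0,0], "newtons": 40}}

```text
t: 15.55
eef_pos: [0.6157, -0.1844, 0.1361]
tool_rot: [0.0, 0.64, 0.769, 0.0]
contact_force: [-0.4, 0.7, 6.1]
gripper_width: 0.182
grasp_force: 40.2
```

Request:
{"method": "carry_out", "body": {"targets": [255,0,0,5,0,255,0,0,10,0,255,0,0,15,0,255,0,0,20,0,255,0,0,20,0,255,0,0,20,0,255,0,0,20,0,255,0,0,20,0,255,0,0,15,0,255,0,0,5,0,255,0,0,0,0,255,0,0,0,0]}}

```text
t: 16.75
eef_pos: [0.6148, -0.184, 0.2844]
tool_rot: [-0.001, 0.64, 0.769, -0.0]
contact_force: [-0.8, -0.0, -2.0]
gripper_width: 0.182
grasp_force: 39.2
```

Request:
{"method": "carry_out", "body": {"targets": [255,-5.5,10,0,-1,255,-5.5,20,0,-1.5,255,-5.5,25,0,-1.6,255,-5.5,25,0,-1.6,255,-5.5,25,0,-1.6,255,-5.5,25,0,-1.6,255,-5.5,25,0,-1.6,255,-5.5,25,0,-1.6,255,-5.5,25,0,-1.6,255,-5.5,25,0,-1.6,255,-5.5,25,0,-1.6,255,-5.5,25,0,-1.6,255,-5.5,25,0,-1.6,255,-5.5,25,0,-1.6,255,-5.5,25,0,-1.6,255,-5.5,25,0,-1.6,255,-5.5,25,0,-1.6,255,-5,20,0,-0.9,255,0,10,0,0,255,0,2,0,0]}}

```text
t: 18.75
eef_pos: [0.5162, 0.2538, 0.2843]
tool_rot: [0.0, 0.803, 0.596, -0.001]
contact_force: [-0.1, -0.8, -0.7]
gripper_width: 0.181
grasp_force: 39.2
```

Request:
{"method": "carry_out", "body": {"targets": [255,0,0,-15,0,255,0,0,-20,0,255,0,0,-20,0,255,0,0,-20,0,255,0,0,-20,0,255,0,0,-15,0,255,0,0,0,0,255,0,0,0,0,255,0,0,0,0]}}

```text
t: 19.65
eef_pos: [0.5176, 0.2528, 0.1763]
tool_rot: [0.0, 0.804, 0.595, 0.001]
contact_force: [-0.2, 0.7, -1.5]
gripper_width: 0.178
grasp_force: 39.1
```

Run:
```python
from h import *
import cv2
o=bot.get_obs(); print(o['eef_pos'],o['tool_rot'],o['contact_force'])
S=imaging.read_camera('scene')['frame'];T=imaging.read_camera('top')['frame']
a=cv2.resize(S[140:300,350:500],(400,427));b=cv2.resize(T[180:330,120:270],(400,427))
cv2.imwrite('pics/e.png',cv2.convertScaleAbs(np.hstack([a,b])[:,:,::-1],alpha=1.5))
```

```text
[0.5176 0.2528 0.1763] [0.0001 0.8035 0.5953 0.0009] [-0.1846  0.6992 -1.5273]
```

View pics/e.png

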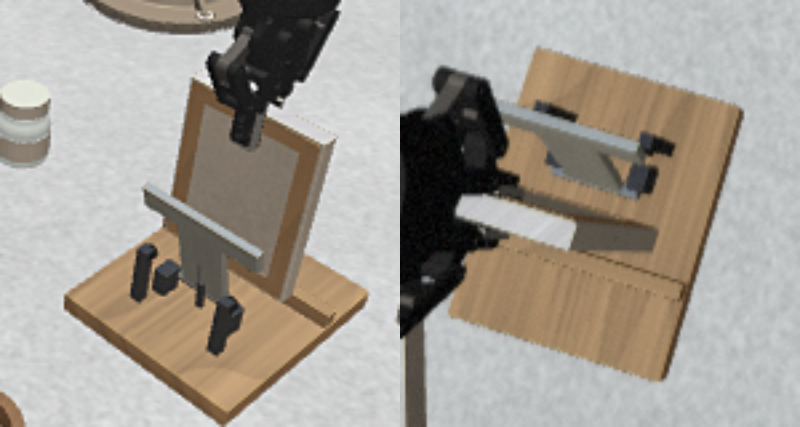

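The canvas is upright and parallel to the easel, between the lip and the stand foot. Next I'll lower it until the force rises.

Request:
{"method": "carry_out", "body": {"targets": [255,0,0,-10,0,255,0,0,-10,0,255,0,0,-5,0,255,0,0,-1,0,255,0,0,-1,0,255,0,0,0,0,255,0,0,0,0]}}

```text
t: 20.45
eef_pos: [0.5169, 0.2528, 0.1484]
tool_rot: [0.0, 0.803, 0.595, 0.0]
contact_force: [0.3, 0.6, -1.8]
gripper_width: 0.184
grasp_force: 39.2
```

Request:
{"method": "carry_out", "body": {"targets": [255,0,0,-1,0,255,0,0,-0.5,0,255,0,0,0,0]}}

```text
t: 20.75
eef_pos: [0.5167, 0.2528, 0.1467]
tool_rot: [0.0, 0.803, 0.595, 0.0]
contact_force: [0.1, -0.6, -1.7]
gripper_width: 0.185
grasp_force: 39.2
```

Request:
{"method": "carry_out", "body": {"targets": [255,0,0,-0.5,0,255,0,0,-0.5,0,255,0,0,0,0]}}

```text
t: 21.05
eef_pos: [0.5169, 0.2528, 0.1461]
tool_rot: [-0.0, 0.803, 0.595, 0.0]
contact_force: [-0.8, -1.1, 3.5]
gripper_width: 0.181
grasp_force: 40.0
```

Request:
{"method": "carry_out", "body": {"targets": [180,0,0,0,0,150,0,0,0,0,135,0,0,0,0,135,0,0,0,0,135,0,0,0,0,135,0,0,0,0], "newtons": 20}}

```text
t: 21.65
eef_pos: [0.5167, 0.2528, 0.1457]
tool_rot: [0.0, 0.803, 0.595, -0.0]
contact_force: [0.6, 0.8, -0.1]
gripper_width: 0.472
grasp_force: 0.0
```

Request:
{"method": "carry_out", "body": {"targets": [135,2.9,-0.9,0,0,135,2.9,-0.9,0,0,135,2.9,-0.9,0,0,135,1.9,-0.6,0,0,135,1.9,-0.6,0,0,135,1.9,-0.6,0,0]}}

```text
t: 22.25
eef_pos: [0.5313, 0.2482, 0.1457]
tool_rot: [-0.0, 0.803, 0.595, -0.0]
contact_force: [-0.4, -0.4, 0.1]
gripper_width: 0.473
grasp_force: 0.0
```

Request:
{"method": "carry_out", "body": {"targets": [135,1.9,-0.6,0,0,135,1.9,-0.6,0,0,135,1.9,-0.6,0,0,135,1.9,-0.6,0,0,135,1.9,-0.6,0,0,135,0,0,0,0]}}

```text
t: 22.85
eef_pos: [0.5409, 0.2451, 0.1457]
tool_rot: [0.0, 0.804, 0.595, 0.0]
contact_force: [0.0, -0.2, 0.1]
gripper_width: 0.47
grasp_force: 0.0
```

Run:
```python
from h import *
import cv2
o=bot.get_obs(); print(o['eef_pos'],o['contact_force'],o['gripper_width'])
S=imaging.read_camera('scene')['frame'];T=imaging.read_camera('top')['frame']
a=cv2.resize(S[140:300,350:500],(400,427));b=cv2.resize(T[180:330,120:270],(400,427))
cv2.imwrite('pics/f.png',cv2.convertScaleAbs(np.hstack([a,b])[:,:,::-1],alpha=1.5))
```

```text
[0.5409 0.2451 0.1457] [ 0.006  -0.2392  0.1101] 0.47008348080641865
```

View pics/f.png

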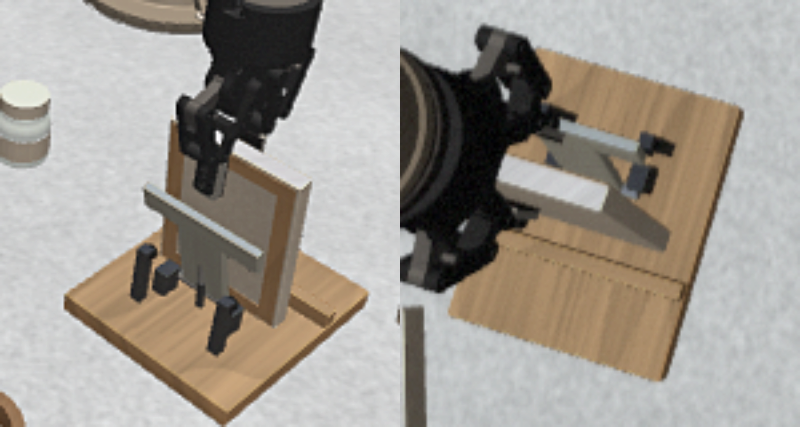

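The canvas has tipped back and is now following the rear finger. I'll keep going at the same pace.

Request:
{"method": "carry_out", "body": {"targets": [135,1.9,-0.6,0,0,135,1.9,-0.6,0,0,135,1.9,-0.6,0,0,135,1.9,-0.6,0,0,135,1.9,-0.6,0,0,135,1.9,-0.6,0,0,135,0,0,0,0]}}

```text
t: 23.65
eef_pos: [0.5523, 0.2415, 0.1457]
tool_rot: [0.0, 0.804, 0.595, 0.0]
contact_force: [0.3, -0.1, -0.2]
gripper_width: 0.47
grasp_force: 0.1
```

Request:
{"method": "carry_out", "body": {"targets": [135,1.9,-0.6,0,0,135,1.9,-0.6,0,0,135,1.9,-0.6,0,0,135,1.9,-0.6,0,0,135,1.9,-0.6,0,0,135,0,0,0,0]}}

```text
t: 24.25
eef_pos: [0.5618, 0.2385, 0.1457]
tool_rot: [0.0, 0.804, 0.595, 0.0]
contact_force: [0.5, -0.2, 0.1]
gripper_width: 0.472
grasp_force: 0.0
```

Run:
```python
from h import *
import cv2
o=bot.get_obs(); print(o['eef_pos'],o['contact_force'],o['gripper_width'])
S=imaging.read_camera('scene')['frame'];T=imaging.read_camera('top')['frame']
a=cv2.resize(S[140:300,350:500],(400,427));b=cv2.resize(T[180:330,120:270],(400,427))
cv2.imwrite('pics/g.png',cv2.convertScaleAbs(np.hstack([a,b])[:,:,::-1],alpha=1.5))
```

```text
[0.5618 0.2385 0.1457] [ 0.4856 -0.1881  0.0609] 0.47192309832300045
```

View pics/g.png

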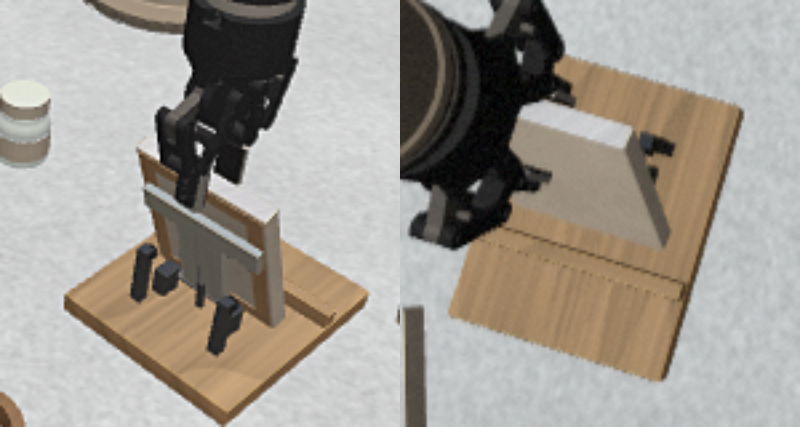

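The canvas is leaning on or almost on the stand rail, with slack to the front finger. I'll move a little farther, open fully and lift away.

Request:
{"method": "carry_out", "body": {"targets": [135,1.9,-0.6,0,0,135,1.9,-0.6,0,0,135,1.9,-0.6,0,0,120,0,0,0,0,100,0,0,0,0,80,0,0,0,0,60,0,0,0,0,40,0,0,0,0,20,0,0,0,0,0,0,0,0,0,0,0,0,0,0,0,0,0,0,0]}}

```text
t: 25.55
eef_pos: [0.5672, 0.2368, 0.1457]
tool_rot: [-0.0, 0.803, 0.595, 0.0]
contact_force: [0.5, -0.1, -0.8]
gripper_width: 1.001
grasp_force: 0.0
```

Request:
{"method": "carry_out", "body": {"targets": [0,0,0,5,0,0,0,0,10,0,0,0,0,20,0,0,0,0,30,0,0,0,0,30,0,0,0,0,30,0,0,-30,0,0,0,0,-30,0,0,0,0,-30,0,0,0,0,-30,0,0,0,0,0,0,0,0,0,0,0,0,0]}}

```text
t: 26.75
eef_pos: [0.4473, 0.2371, 0.2718]
tool_rot: [-0.0, 0.803, 0.596, 0.001]
contact_force: [0.4, -0.0, 0.4]
gripper_width: 0.998
grasp_force: 0.0
```

Run:
```python
from h import *
import cv2
o=bot.get_obs(); print(o['t'],o['eef_pos'],o['contact_force'],o['gripper_width'])
S=imaging.read_camera('scene')['frame'];T=imaging.read_camera('top')['frame']
a=cv2.resize(S[140:300,350:500],(400,427));b=cv2.resize(T[180:330,120:270],(400,427))
cv2.imwrite('pics/h.png',cv2.convertScaleAbs(np.hstack([a,b])[:,:,::-1],alpha=1.5))
```

```text
26.75 [0.4473 0.2371 0.2718] [ 0.3823 -0.008   0.4176] 0.9981679572573441
```

View pics/h.png

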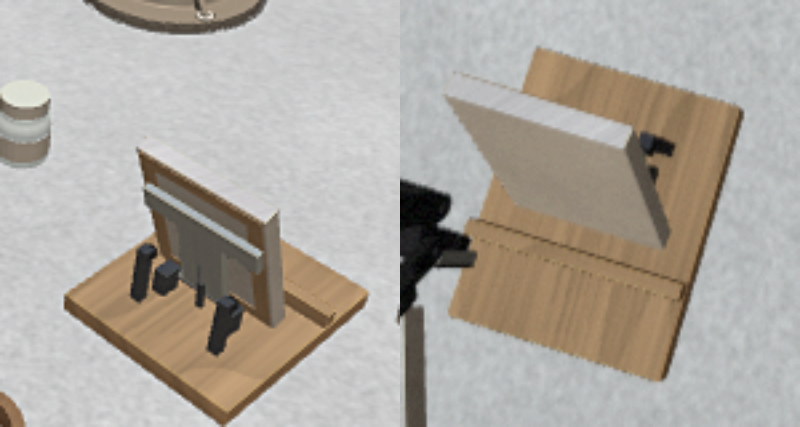

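The canvas is on the ledge, leaning on the stand, with the gripper clear of it.

```bash
python3 -c "
from station import bot
print(bot.hand_in())"
```

```text
the job is handed in; nothing more can be done
None
```

The job is handed in: the stand was pushed over and pressed against its rear stop at about 13 N for over a second, and the canvas was left leaning on it in the middle of the ledge; hand-in returned no verdict, and I checked the final state by camera only.

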